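Clear the tipped gift tube off the decorating turntable and stow it

ROBOT

A 6-joint arm with a two-finger parallel gripper is mounted at the origin on the work surface. World frame = base frame: x ahead of the robot, y to its left, z up, the work surface at z = 0. Lengths are in mm, angles in rad, forces in N, time in s.
With the tool pointing down it reaches from about 350 to 975 mm from the base axis. Payload 7.1 kg.
Tool frame: the origin (TCP) lies at the centre of the arm's flange, where the gripper is bolted on; the fingertips stand 182 mm ahead of it and the grasp point (between the pads) lies 163 mm ahead of it; z points along the fingers, y is the line along which they close (so a half turn about z gives the same grasp; the last joint's range is limited). The gripper opens to 88 mm and grips with 3 to 60 N. Pads are 20 mm wide; open, the fingers measure 115 mm over their backs; the gripper's body (75 mm by 178 mm) begins 61 mm behind the grasp point.
Start: joints at [1.101, 0.423, 1.63, -0, 1.089, -0.019], TCP at [272.272, 562.561, 404.675] pointing down, gripper open.
Joint ranges: [-3, 3], [-0.9, 2.11], [0.09, 2.58], [-1.31, 4.45], [0.11, 2.69], [-2.54, 2.54]. Speed limits (rad/s): [2.39, 2.39, 3.01, 3.14, 3.14, 3.14].

INTERFACE

Orientations are given as a rotation vector (axis times angle).
In Python, from workcell import readout, get_image, ctrl gives the robot as it stands.
- The arm moves only by the tool step_arm, never from a script. Its argument "targets" is a list that holds one entry, the list of rows, each a list of 7 numbers: the shift along the world's x, y, z as a fraction of full scale, then the turn, a rotation vector about the world's x, y, z as a fraction of full scale, then the opening, from 0 (shut) to 1 (fully open). In form: [[[dx, dy, dz, wx, wy, wz, claw], ...]]. A call has exactly 5 rows; each row shifts and turns the commanded pose from where the row before left it; what a row does not reach is not made up. Full scale, the value 1, is 0.05 m for a shift and 4 degrees for a turn. A row lasts 1/8 s, in which the tool goes at most 62.5 mm and 10.7 degrees, less where a joint would pass 70% of its speed; a pose out of reach is approached as far as the arm can. A call with a number of a shift or a turn outside -1 to 1 is refused whole. A call with a gripper value outside its range is refused whole. The fingers move at their own pace and stop on an object; the grip force is fixed at half the most. Time passes only in rows, so rows that do not move let the fingers close, or fill a call up. It gives the time, the measured TCP pose, the force, the opening and the grip force at its end, in the units of the state.
- readout.get_obs(): the state, without advancing time (a new reading comes with each control period).
- get_image(name): name is "scene" or "top" or "wrist"; returns a dict with "pixels" (420x560x3 uint8, red, green, blue), "intrinsics" (3x3 intrinsics, pixels), "extrinsics" (4x4, takes a point from world to camera coordinates). Camera axes: x right, y down, z forward; pixel columns grow to the right and rows downward; lengths in mm; the calibration is good to about 2 mm. The wrist camera is an equidistant fisheye: a pixel r from the principal point sees the ray r / f radians off the axis. A picture is of the moment at which its call begins. There is no depth.
- ctrl.close_job(): hands the job in; it is judged then, once.
The state is a dict: "t": time; "qpos": joint angles; "qvel": joint speeds; "joint_torque": joint torques, N m; "ee_pos": TCP position; "orientation": TCP orientation; "ft_force": force on the tool from outside, world axes, zero at the start; "moment": the same for the moment, N m; "width": finger opening in mm; "grasp_force": force on a finger pad.
Only numpy, scipy, OpenCV 4.12 (cv2) and the standard library are available. Lean on these libraries where they do the work, as an engineer would, in place of code of your own. Each camera call takes 0.05 s, during which the arm holds its last target. There are 200 camera calls.

TASK

A pink gift tube has tipped over on the decorating turntable, beside two favour jars. The turntable spins freely: lift the tube off without toppling the jars or sending the turntable whirling, lay it down flat on the floor of the open drawer without dropping it, let go, then push the drawer fully shut. Leave the ribbon spool and the mug where they stand.

Things in the scene. Friction and masses are not known exactly. Their poses are not given: they have to be found in the camera images.
- tube_center (a point): Centre of the loose pink gift tube with white ends: a straight eight-sided bar of stiff card, 150 mm long, 32 mm across its flats, about 80 g. It lies on one flat on the white turntable, so its centre is 16 mm above what it lies on and two flats stand upright, 32 mm apart. x: along its length (which end is which does not matter); z: up at the start. Nothing stands within 25 mm of the sides of its middle.
- disc_top (a point): Centre of the top face of the turntable's round white disc, 270 mm across, 38 mm above the desk (z up; x and y turn with the disc). The jars and the tube stand on it.
- disc (a joint): Turning angle of the turntable's disc, rad, counter-clockwise from above, no end stops. It spins almost without resistance (0.002 N m of friction) and coasts for a second or two when nudged.
- turntable: Fixed round grey foot under the disc, 170 mm across; origin on the desk under the disc's axis. It stands on one side of the desk and the drawer unit on the other; which side varies.
- jar_a_center (a point): Centre (30 mm up) of an upright pale green favour jar with a cork-brown lid, 52 mm across, 60 mm tall, loose on the disc; z up along the jar.
- jar_b_center (a point): Centre (30 mm up) of an upright white favour jar with a cork-brown lid, 52 mm across, 60 mm tall, loose on the disc; z up along the jar.
- drawer_unit: Fixed desktop unit of pale wood with one drawer, 235 mm deep, 240 mm wide, 90 mm tall. Origin on the desk 70 mm in front of the middle of its open face; x points from the face into the unit, z up.
- drawer (a joint): How far the drawer is pulled out, m: 0 fully shut, 0.19 fully out; starts 0.145 to 0.185 out. It slides along minus x of the unit, takes about 1.5 N to move (more when fast: 6 N per m/s) and stays where it is left.
- drawer_floor (a point): Point on the drawer's inner floor (grey lining), 18 mm above the desk, moving with the drawer; axes parallel to the unit's (x towards the back of the drawer). The drawer's inside reaches from x = -0.100 (its front) to 0.109 (its back) and y = -0.102 to 0.102; its side walls are 42 mm high, the pale pink front 12 mm thick and 64 mm high, above the floor. The part uncovered by the unit runs from x = -0.100 to -0.100 + the joint's value.
- drawer_pull (a point): Middle of the outer face of the dark steel pull on the drawer's front, a block 80 mm wide and 20 mm tall standing 20 mm out of the front, its middle 48 mm above the desk; axes as the unit's. Pushing it along x shuts the drawer.
- spool_center (a point): Centre of a loose rose-pink ribbon spool standing on its end on the desk, 72 mm across, 45 mm tall, to be left alone.
- mug_center (a point): Centre of a loose blue mug on the desk, 76 mm across, 85 mm tall, to be left alone.
Not all that is in view belongs to the job. What is shaped like the part that bears tube_center but purple is not meant.

How it is judged (in metres and radians):
On the way, in this order (a step that is already met when the one before it is completed fails the run):
1. the tube is lifted clear of the turntable (50 mm or more above where it lay) (height (world z) of tube_center above 0.104 m and velocity of joint disc between -2.5 and 2.5 rad/s), for 0.1 s.
2. the tube lies flat on the floor of the still open drawer, let go (x of tube_center in the frame of drawer_floor between -0.1 and 0.109 m and y of tube_center in the frame of drawer_floor between -0.102 and 0.102 m and z of tube_center in the frame of drawer_floor between 0.005 and 0.026 m and angle between tube_center's own x axis and vertical between 1.4 and 1.742 rad and contact force between the fingers and tube below 0.3 N and linear speed of tube below 0.03 m/s and value of joint drawer above 0.05 m), for 0.2 s.
At the end, for the whole second after the job is handed in: The drawer is shut (less than 6 mm out) with the tube at rest inside it, lying flat on its floor (within 10 degrees); both jars stand upright (within 11 degrees) on the turntable, their centres within 125 mm of its axis (x of tube_center in the frame of drawer_floor between -0.1 and 0.109 m and y of tube_center in the frame of drawer_floor between -0.102 and 0.102 m and z of tube_center in the frame of drawer_floor between 0.005 and 0.026 m and angle between tube_center's own x axis and vertical between 1.4 and 1.742 rad and value of joint drawer below 0.006 m and linear speed of tube below 0.03 m/s and angle between each of jar_a_center, jar_b_center's own z axis and vertical below 0.2 rad and horizontal distance between each of jar_a_center, jar_b_center and disc_top below 0.125 m and z of each of jar_a_center, jar_b_center in the frame of disc_top above 0.02 m); the robot touches nothing.
It fails at once if a favour jar is toppled (tilted over 20 degrees) (angle between any of jar_a_center, jar_b_center's own z axis and vertical above 0.35 rad).
It fails at once if the turntable is sent whirling (over 2.5 rad/s) (velocity of joint disc above 2.5 rad/s or velocity of joint disc below -2.5 rad/s).
It fails at once if the tube is dropped into the drawer (let go over it while 20 mm or more above the floor) (x of tube_center in the frame of drawer_floor between -0.1 and 0.109 m and y of tube_center in the frame of drawer_floor between -0.102 and 0.102 m and z of tube_center in the frame of drawer_floor between 0.036 and 0.2 m and contact force between the fingers and tube below 0.05 N).
It fails at once if the spool or the mug is moved more than 30 mm (distance of any of spool_center, mug_center from where it was at the start of the episode above 0.03 m).
It also fails if it takes over 64 s, if anything falls off the work surface, if the arm or the gripper's body presses on something with over 40 N, if the wrist force passes 120 N, or if a joint passes its speed limit or range.

## Working session

There is one attempt and no reset: what is moved stays moved. The work goes in short steps, Python scripts to look and compute and a tool call to move; the robot and the scene stay as the last step left them, time stands still between calls to the robot, and variables do not carry over. Pictures are saved under pics/ and viewed, at most 10 in all, crops included, and the job is handed in when it is done.

Besides the shell and the picture viewer there is one more tool, called after ">>>" by a JSON object that holds its "name" and its "arguments". step_arm: Moves the arm, as the interface text tells. Shift numbers are shares of 0.05 m and turn numbers shares of 4 degrees, none past 1 either way. Its arguments: {"type":"object","properties":{"targets":{"type":"array"}},"required":["targets"]}

```bash
mkdir -p pics; cat > h.py <<'E'
import numpy as np, cv2
from workcell import readout, get_image, ctrl
def snap(name,fn):
    d=get_image(name); np.savez('pics/'+fn+'.npz',K=d['intrinsics'],T=d['extrinsics'])
    cv2.imwrite('pics/'+fn+'.png',cv2.cvtColor(np.asarray(d['pixels']),cv2.COLOR_RGB2BGR)); return d
def ray(fn,uv,z,fish=False):
    c=np.load('pics/'+fn+'.npz');K,T=c['K'],c['T']
    out=[]
    for u,v in uv:
        x=np.array([(u-K[0,2])/K[0,0],(v-K[1,2])/K[1,1]])
        if fish:
            r=np.hypot(*x); d=np.array([*(x/r*np.sin(r)),np.cos(r)]) if r>0 else np.array([0,0,1.])
        else: d=np.array([*x,1.])
        R=T[:3,:3];o=-R.T@T[:3,3];w=R.T@d
        out.append(o+w*(z-o[2])/w[2])
    return np.array(out)
E
python3 - <<'E'
from h import *
a=snap('top','top1');b=snap('scene','sc1')
print(readout.get_obs())
E
```

```text
{'t': 0.1, 'qpos': array([ 1.10098987e+00,  4.23749159e-01,  1.63057471e+00, -2.68025010e-05,
        1.08860461e+00, -1.90208375e-02]), 'qvel': array([-0.00081275, -0.0010403 , -0.00393389,  0.00115161,  0.00091028,
        0.00147314]), 'joint_torque': array([-2.81298662e-05, -5.45612097e+01, -2.74323785e+01,  6.43944182e-02,
        1.88402814e-02, -4.64981440e-05]), 'ee_pos': array([272.17807772, 562.35575209, 404.00407058]), 'orientation': array([-7.02025900e-01, -3.06184154e+00,  2.04476596e-03]), 'ft_force': array([ 0.26001315, -0.13323232,  0.77907303]), 'moment': array([0.05983313, 0.01377349, 0.04437763]), 'grasp_force': 0.0, 'width': 87.42445964413527}
```

View pics/top1.png

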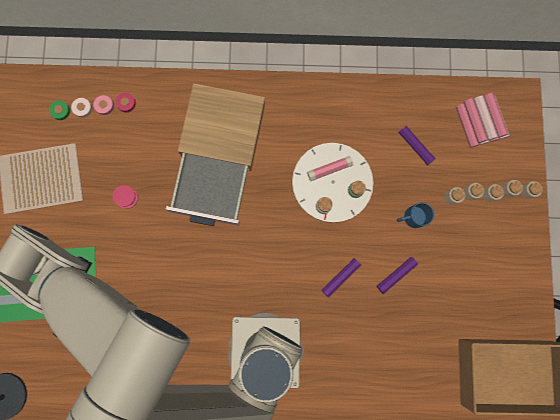

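View pics/sc1.png

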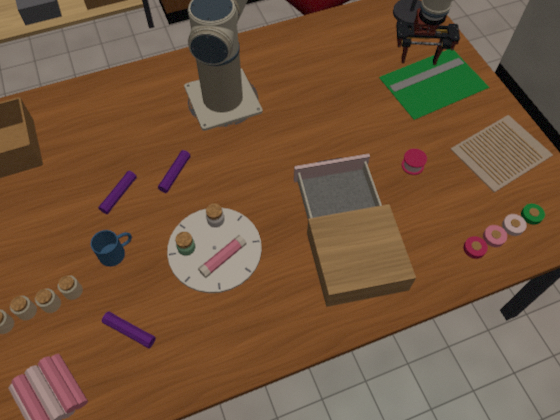

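The top view shows x up and y left. The tube is at about (330,168), the jars at (357,189) and (324,205), and the drawer front at about (203,215). I'll enlarge the area around them.

```bash
python3 - <<'E'
from h import *
im=cv2.imread('pics/top1.png')[75:235,160:385]
cv2.imwrite('pics/crop1.png',cv2.resize(im,None,fx=3.5,fy=3.5,interpolation=cv2.INTER_CUBIC))
E
```

```text
(no output)
```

View pics/crop1.png

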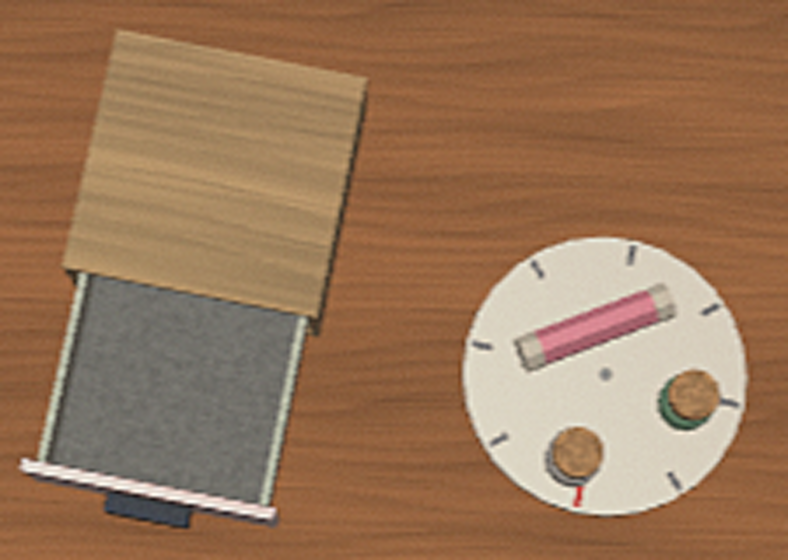

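```bash
python3 - <<'E'
from h import *
P=lambda l:[(160+(u)/3.5-0.4,75+v/3.5-0.4) for u,v in l]
np.set_printoptions(precision=1,suppress=True)
t=ray('top1',P([(523,355),(669,297),(596,327)]),56);print('tube',t,np.degrees(np.arctan2(*(t[0]-t[1])[[1,0]])),np.linalg.norm(t[0]-t[1]))
print('disc',ray('top1',P([(605,375),(464,375),(746,377)]),38))
print('jars lids',ray('top1',P([(693,394),(577,453)]),98))
f=ray('top1',P([(22,462),(276,512)]),82);print('front top',f)
u=ray('top1',P([(117,30),(367,78),(318,320),(63,267)]),90);print('unit',u,np.linalg.norm(u[0]-u[1]),np.linalg.norm(u[1]-u[2]))
print('floor corners',ray('top1',P([(48,463),(262,503),(86,275),(300,318)]),18))
print('pull',ray('top1',P([(105,512),(188,527)]),58))
E
```

```text
tube [[ 567.2 -129.8   56. ]
 [ 626.7 -267.2   56. ]
 [ 595.9 -198.3   56. ]] 113.40799557575164 149.72675879796694
disc [[ 553.6 -209.4   38. ]
 [ 550.   -75.7   38. ]
 [ 555.2 -343.6   38. ]]
jars lids [[ 526.7 -282.2   98. ]
 [ 469.6 -176.5   98. ]]
front top [[450.6 328.1  82. ]
 [410.6  95.5  82. ]]
unit [[861.9 259.8  90. ]
 [821.8  23.3  90. ]
 [588.2  62.4  90. ]
 [631.8 298.8  90. ]] 239.92937559545388 236.78086150069458
floor corners [[458.6 316.1  18. ]
 [425.6 112.4  18. ]
 [642.  289.2  18. ]
 [605.3  82.1  18. ]]
pull [[409.2 254.1  58. ]
 [397.3 177.2  58. ]]
```

The drawer is about 171 mm out and the unit's yaw is about -9.65°. The tube is at (596,-198) with its axis at 113.4°. I'll move above the tube and turn the tool by -40.8°.

>>> {"name": "step_arm", "arguments": {"targets": [[[0.4,-0.95,0,0,0,-0.68,0.75],[0.4,-0.95,0,0,0,-0.68,0.75],[0.4,-0.95,0,0,0,-0.68,0.75],[0.4,-0.95,0,0,0,-0.68,0.75],[0.4,-0.95,0,0,0,-0.68,0.75]]]}}

```text
t: 0.72
ee_pos: [372.6, 323.5, 404.5]
orientation: [-1.062, -2.957, 0.0]
ft_force: [0.4, 0.5, 0.1]
width: 65.7
grasp_force: 0.0
```

>>> {"name": "step_arm", "arguments": {"targets": [[[0.4,-0.95,0,0,0,-0.68,0.75],[0.4,-0.95,0,0,0,-0.68,0.75],[0.4,-0.95,0,0,0,-0.68,0.75],[0.4,-0.95,0,0,0,-0.68,0.75],[0.4,-0.95,0,0,0,-0.68,0.75]]]}}

```text
t: 1.35
ee_pos: [472.6, 85.9, 404.6]
orientation: [-1.405, -2.81, 0.0]
ft_force: [1.0, 0.6, 0.0]
width: 65.6
grasp_force: 0.0
```

>>> {"name": "step_arm", "arguments": {"targets": [[[0.4,-0.95,0,0,0,-0.68,0.75],[0.4,-0.95,0,0,0,-0.68,0.75],[0.4,-0.95,0,0,0,-0.68,0.75],[0.4,-0.95,0,0,0,-0.68,0.75],[0,0,0,0,0,-0.68,0.75]]]}}

```text
t: 1.98
ee_pos: [553.2, -105.5, 404.3]
orientation: [1.732, 2.62, -0.0]
ft_force: [-1.1, 0.6, -1.4]
width: 65.8
grasp_force: 0.0
```

```bash
python3 - <<'E'
from h import *
from scipy.spatial.transform import Rotation as R
d=snap('wrist','w1');o=readout.get_obs();print(o['t'],o['ee_pos'],o['orientation'],o['width']);print(R.from_rotvec(o['orientation']).as_matrix().round(3))
E
```

```text
2.025 [ 552.56126736 -104.23355877  404.09738182] [-1.73332525e+00 -2.61939058e+00  4.37387903e-04] 66.16052820971633
[[-0.391  0.92  -0.001]
 [ 0.92   0.391  0.   ]
 [ 0.    -0.001 -1.   ]]
```

View pics/w1.png

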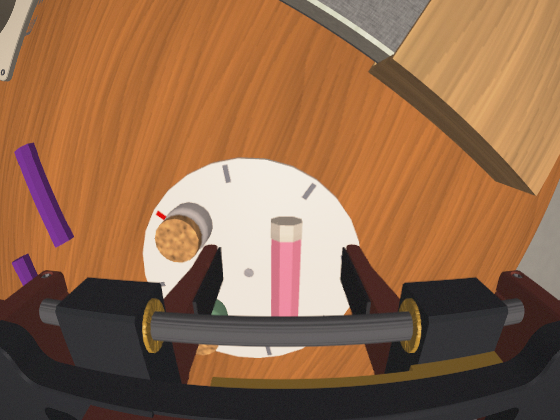

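The wrist view shows the tube vertical in the image, at u≈272–300 from v≈220 down, in line with the fingers. The jars are well to the left.

```bash
python3 - <<'E'
from h import *
p=ray('w1',[(286.5,221),(285.5,310),(272,240),(301,240),(249,272)],70,True);print(p.round(1)); d=p[0]-p[1];print(np.degrees(np.arctan2(d[1],d[0])))
c=p[0]-75*np.array([np.cos(np.radians(113.4)),np.sin(np.radians(113.4)),0]);print('centre',c)
print(ray('w1',[(249,272)],38,True))
E
```

```text
[[ 567.1 -124.3   70. ]
 [ 608.4 -222.8   70. ]
 [ 561.4 -149.2   70. ]
 [ 589.2 -137.5   70. ]
 [ 552.7 -193.4   70. ]]
112.74036752413711
centre [ 596.90169055 -193.1537653    70.        ]
[[ 555.70701944 -209.42275232   38.        ]]
```

>>> {"name": "step_arm", "arguments": {"targets": [[[0.175,-0.37,-0.4,0,0,0,0.75],[0.175,-0.37,-0.4,0,0,0,0.75],[0.175,-0.37,-0.4,0,0,0,0.75],[0.175,-0.37,-0.4,0,0,0,0.75],[0.175,-0.37,-0.4,0,0,0,0.75]]]}}

```text
t: 2.65
ee_pos: [596.1, -195.0, 303.7]
orientation: [-1.723, -2.626, 0.0]
ft_force: [-0.2, -0.8, -0.5]
width: 66.3
grasp_force: 0.0
```

>>> {"name": "step_arm", "arguments": {"targets": [[[0,0,-0.3,0,0,0,0.75],[0,0,-0.3,0,0,0,0.75],[0,0,-0.3,0,0,0,0.75],[0,0,-0.2,0,0,0,0.75],[0,0,0,0,0,0,0.75]]]}}

```text
t: 3.28
ee_pos: [595.8, -194.6, 248.9]
orientation: [-1.724, -2.625, 0.001]
ft_force: [-0.3, 0.2, -0.1]
width: 65.9
grasp_force: 0.0
```

```bash
python3 - <<'E'
from h import *
d=snap('wrist','w2');o=readout.get_obs();print(o['t'],o['ee_pos'],o['orientation'],o['width'])
E
```

```text
3.325 [ 596.02559579 -194.73831334  249.55211609] [-1.72496100e+00 -2.62526778e+00  1.68310230e-04] 65.93229144045125
```

View pics/w2.png

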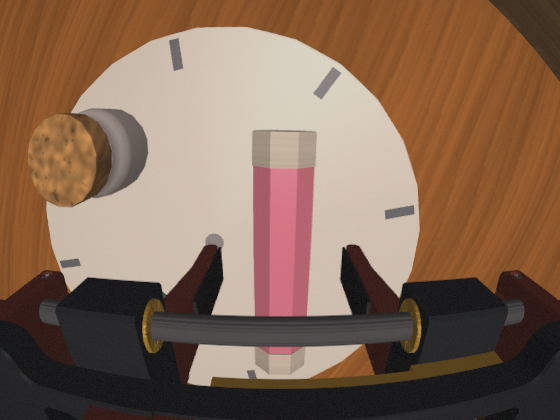

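The tube is centred between the fingers (tube at u≈281, fingers at 220 and 343). I'll go down and close gradually.

>>> {"name": "step_arm", "arguments": {"targets": [[[0,0,-0.25,0,0,0,0.75],[0,0,-0.23,0,0,0,0.7],[0,0,0,0,0,0,0.6],[0,0,0,0,0,0,0.5],[0,0,0,0,0,0,0.45]]]}}

```text
t: 3.95
ee_pos: [596.2, -195.0, 226.0]
orientation: [1.725, 2.625, 0.0]
ft_force: [1.3, 0.3, -0.2]
width: 40.7
grasp_force: 0.0
```

>>> {"name": "step_arm", "arguments": {"targets": [[[0,0,0,0,0,0,0.4],[0,0,0,0,0,0,0.36],[0,0,0,0,0,0,0.3],[0,0,0,0,0,0,0.1],[0,0,0,0,0,0,0]]]}}

```text
t: 4.58
ee_pos: [596.1, -195.0, 225.9]
orientation: [1.725, 2.625, 0.0]
ft_force: [-2.0, 0.2, 3.5]
width: 32.0
grasp_force: 29.9
```

>>> {"name": "step_arm", "arguments": {"targets": [[[0,0,0.2,0,0,0,0],[0,0,0.4,0,0,0,0],[0,0,0.6,0,0,0,0],[0,0,0.6,0,0,0,0],[0,0,0.4,0,0,0,0]]]}}

```text
t: 5.2
ee_pos: [596.3, -195.0, 338.4]
orientation: [1.724, 2.623, 0.001]
ft_force: [0.3, -0.2, -0.2]
width: 31.6
grasp_force: 29.9
```

>>> {"name": "step_arm", "arguments": {"targets": [[[0,0,0.2,0,0,0,0],[-0.1,0.4,0,0,0,-0.5,0],[-0.1,0.7,0,0,0,-0.8,0],[-0.14,0.8,0,0,0,-0.85,0],[-0.2,0.9,0,0,0,-0.9,0]]]}}

```text
t: 5.82
ee_pos: [568.6, -54.0, 345.2]
orientation: [-1.998, -2.424, 0.001]
ft_force: [0.1, 0.1, -0.7]
width: 32.1
grasp_force: 29.9
```

>>> {"name": "step_arm", "arguments": {"targets": [[[-0.2,0.9,0,0,0,-0.9,0],[-0.2,0.9,0,0,0,-0.9,0],[-0.2,0.9,0,0,0,-0.9,0],[-0.2,0.9,0,0,0,-0.9,0],[-0.15,0.7,0,0,0,-0.8,0]]]}}

```text
t: 6.45
ee_pos: [520.7, 161.7, 345.3]
orientation: [-2.343, -2.092, 0.002]
ft_force: [0.6, 0.2, -0.2]
width: 31.8
grasp_force: 29.9
```

>>> {"name": "step_arm", "arguments": {"targets": [[[-0.15,0.7,0,0,0,-0.8,0],[0,0.5,0,0,0,0,0],[0,0.35,0,0,0,0,0],[0,0,0,0,0,0,0],[0,0,0,0,0,0,0]]]}}

```text
t: 7.08
ee_pos: [514.0, 236.9, 345.4]
orientation: [-2.4, -2.027, 0.001]
ft_force: [0.5, 0.2, -0.3]
width: 31.8
grasp_force: 29.9
```

```bash
python3 - <<'E'
from h import *
d=snap('wrist','w3');o=readout.get_obs();print(o['t'],o['ee_pos'],o['orientation'],o['width'],o['grasp_force'])
E
```

```text
7.125 [514.02716144 236.71875096 345.47466473] [-2.40077228e+00 -2.02622363e+00  1.19027429e-03] 31.515787673054184 29.893877184949815
```

View pics/w3.png

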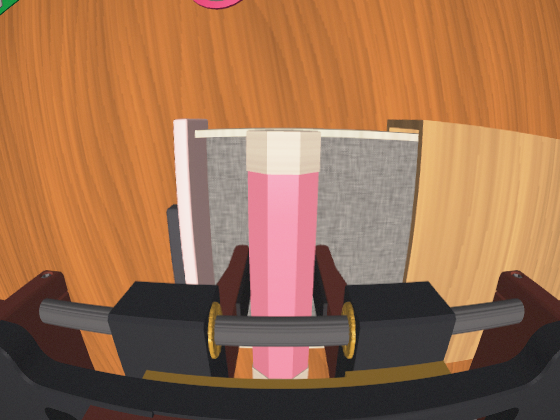

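The tube is held over the drawer, about 40 mm too far in +y. The floor runs from u≈208 to 410 and the far side wall is at v≈133. I'll check those against the map.

```bash
python3 - <<'E'
from h import *
np.set_printoptions(precision=1,suppress=True)
e=np.array([np.cos(np.radians(-9.65)),np.sin(np.radians(-9.65)),0]);n=np.array([-e[1],e[0],0])
tcp=readout.get_obs()['ee_pos']
for nm,uv,z in [('floor front',(209,180),18),('front top outer',(176,180),82),('unit face top',(414,200),90),('side wall top',(300,132),60)]:
    p=ray('w3',[uv],z,True)[0]; print(nm,p,'rel tcp along/across',(p-tcp)@e,(p-tcp)@n)
E
```

```text
floor front [447.2 269.8  18. ] rel tcp along/across -71.438986297276 21.430396626448744
front top outer [436.9 283.7  82. ] rel tcp along/across -83.8989606572778 33.36922678644282
unit face top [620.4 238.   90. ] rel tcp along/across 104.61263975202542 19.05980969438977
side wall top [539.9 301.6  60. ] rel tcp along/across 14.594537056080123 68.32541429879485
```

>>> {"name": "step_arm", "arguments": {"targets": [[[0.09,-0.38,0,0,0,0,0],[0.09,-0.38,0,0,0,0,0],[0,0,-0.5,0,0,0,0],[0,0,-0.6,0,0,0,0],[0,0,-0.6,0,0,0,0]]]}}

```text
t: 7.75
ee_pos: [523.5, 197.8, 260.2]
orientation: [2.401, 2.025, 0.001]
ft_force: [0.1, -0.4, -1.5]
width: 32.2
grasp_force: 29.9
```

>>> {"name": "step_arm", "arguments": {"targets": [[[0,0,-0.4,0,0,0,0],[0,0,-0.3,0,0,0,0],[0,0,-0.2,0,0,0,0],[0,0,-0.1,0,0,0,0],[0,0,0,0,0,0,0]]]}}

```text
t: 8.38
ee_pos: [523.1, 199.5, 210.8]
orientation: [2.4, 2.027, 0.0]
ft_force: [-1.1, 0.9, -1.2]
width: 31.9
grasp_force: 29.9
```

>>> {"name": "step_arm", "arguments": {"targets": [[[0,0,-0.03,0,0,0,0],[0,0,-0.03,0,0,0,0],[0,0,0,0,0,0,0],[0,0,0,0,0,0,0],[0,0,0,0,0,0,0]]]}}

```text
t: 9.0
ee_pos: [523.0, 199.6, 207.7]
orientation: [2.4, 2.027, 0.0]
ft_force: [0.2, -0.4, -0.3]
width: 31.7
grasp_force: 29.9
```

>>> {"name": "step_arm", "arguments": {"targets": [[[0,0,-0.02,0,0,0,0],[0,0,-0.02,0,0,0,0],[0,0,0,0,0,0,0],[0,0,0,0,0,0,0],[0,0,0,0,0,0,0]]]}}

```text
t: 9.62
ee_pos: [523.1, 199.5, 205.9]
orientation: [2.4, 2.027, 0.0]
ft_force: [-0.7, -0.4, 4.6]
width: 31.8
grasp_force: 29.9
```

Contact with the floor. I'll let go.

>>> {"name": "step_arm", "arguments": {"targets": [[[0,0,0,0,0,0,0.45],[0,0,0,0,0,0,0.6],[0,0,0,0,0,0,0.7],[0,0,0,0,0,0,0.7],[0,0,0,0,0,0,0.7]]]}}

```text
t: 10.25
ee_pos: [523.0, 199.6, 205.7]
orientation: [-2.4, -2.027, -0.0]
ft_force: [0.7, 0.8, -0.1]
width: 61.4
grasp_force: 0.0
```

>>> {"name": "step_arm", "arguments": {"targets": [[[0,0,0.1,0,0,0,0.7],[0,0,0.4,0,0,0,0.7],[0,0,0.6,0,0,0,0.7],[0,0,0.8,0,0,0,0.7],[0,0,0.6,0,0,0,0.7]]]}}

```text
t: 10.88
ee_pos: [523.2, 199.6, 333.8]
orientation: [2.399, 2.027, 0.004]
ft_force: [0.6, -0.7, 0.1]
width: 61.2
grasp_force: 0.0
```

```bash
python3 - <<'E'
from h import *
d=snap('wrist','w4');o=readout.get_obs();print(o['t'],o['ee_pos'],o['width'],o['grasp_force'])
E
```

```text
10.925 [524.20478049 200.01144427 337.28939304] 61.64941644806857 0.0
```

View pics/w4.png

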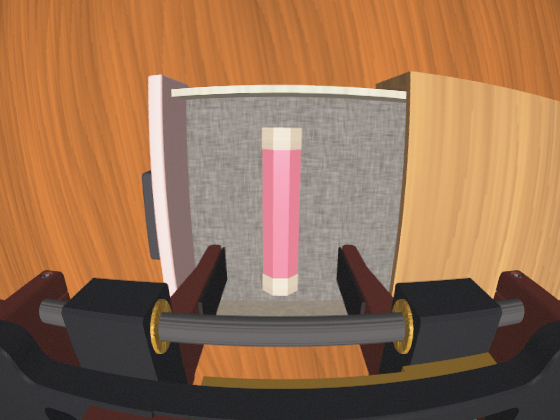

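The tube lies flat on the drawer floor. Next I'll shut the fingers, go back in front of the pull and lower.

>>> {"name": "step_arm", "arguments": {"targets": [[[-0.4,0.05,0,0,0,0,0.5],[-0.7,0.1,0,0,0,0,0.2],[-0.7,0.1,0,0,0,0,0],[-0.7,0.1,0,0,0,0,0],[-0.6,0.08,0,0,0,0,0]]]}}

```text
t: 11.55
ee_pos: [366.7, 221.0, 331.6]
orientation: [2.4, 2.027, 0.002]
ft_force: [-0.3, -0.2, 0.2]
width: 15.1
grasp_force: 0.0
```

>>> {"name": "step_arm", "arguments": {"targets": [[[0,0,0,0,0,0,0],[0,0,-0.5,0,0,0,0],[0,0,-0.7,0,0,0,0],[0,0,-0.7,0,0,0,0],[0,0,-0.4,0,0,0,0]]]}}

```text
t: 12.18
ee_pos: [369.2, 221.1, 214.6]
orientation: [2.4, 2.027, 0.001]
ft_force: [0.0, -0.2, 0.2]
width: 0.4
grasp_force: 0.0
```

```bash
python3 - <<'E'
from h import *
d=snap('scene','s5');im=cv2.imread('pics/s5.png')[100:330,130:450];cv2.imwrite('pics/s5c.png',cv2.resize(im,None,fx=2.4,fy=2.4));o=readout.get_obs();print(o['t'],o['ee_pos'],o['width'],o['ft_force'])
E
```

```text
12.225 [368.7081995  220.81236071 213.20444787] 0.503319403632172 [-0.05528798 -0.67700909 -1.35116508]
```

View pics/s5c.png

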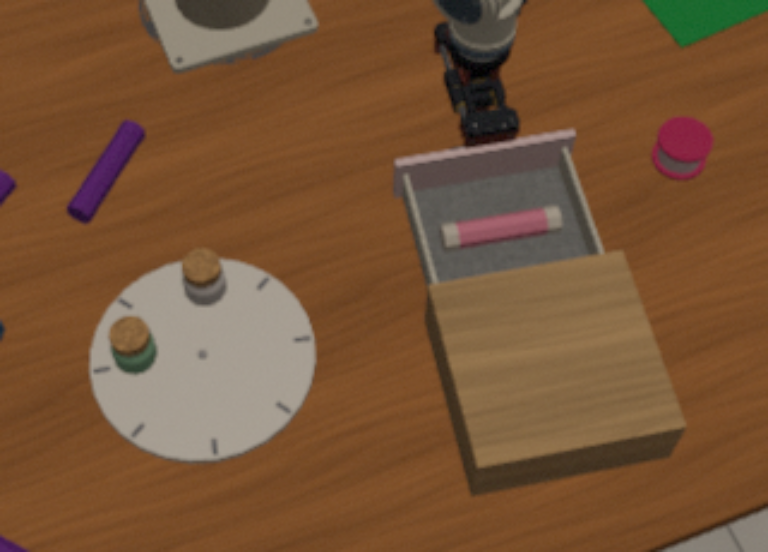

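The jars stand upright, the tube is in the drawer and the fingers are in front of the pull. I'll push along (0.986, -0.168).

>>> {"name": "step_arm", "arguments": {"targets": [[[0.1,-0.017,0,0,0,0,0],[0.1,-0.017,0,0,0,0,0],[0.12,-0.02,0,0,0,0,0],[0.15,-0.025,0,0,0,0,0],[0.18,-0.03,0,0,0,0,0]]]}}

```text
t: 12.85
ee_pos: [400.9, 215.5, 216.0]
orientation: [-2.4, -2.027, 0.0]
ft_force: [-2.6, 0.3, 1.1]
width: 0.6
grasp_force: 1.1
```

>>> {"name": "step_arm", "arguments": {"targets": [[[0.2,-0.034,0,0,0,0,0],[0.2,-0.034,0,0,0,0,0],[0.2,-0.034,0,0,0,0,0],[0.2,-0.034,0,0,0,0,0],[0.2,-0.034,0,0,0,0,0]]]}}

```text
t: 13.48
ee_pos: [451.1, 206.9, 215.6]
orientation: [-2.4, -2.027, 0.001]
ft_force: [-2.5, -0.3, 1.1]
width: 0.6
grasp_force: 1.0
```

>>> {"name": "step_arm", "arguments": {"targets": [[[0.2,-0.034,0,0,0,0,0],[0.2,-0.034,0,0,0,0,0],[0.2,-0.034,0,0,0,0,0],[0.2,-0.034,0,0,0,0,0],[0.2,-0.034,0,0,0,0,0]]]}}

```text
t: 14.1
ee_pos: [501.1, 198.5, 215.6]
orientation: [-2.4, -2.027, 0.0]
ft_force: [-3.4, -1.2, -0.2]
width: 0.6
grasp_force: 1.0
```

>>> {"name": "step_arm", "arguments": {"targets": [[[0.2,-0.034,0,0,0,0,0],[0.18,-0.03,0,0,0,0,0],[0.15,-0.025,0,0,0,0,0],[0.12,-0.02,0,0,0,0,0],[0.1,-0.017,0,0,0,0,0]]]}}

```text
t: 14.72
ee_pos: [538.4, 192.3, 215.7]
orientation: [2.4, 2.027, 0.0]
ft_force: [-3.0, -0.2, 0.0]
width: 0.9
grasp_force: 0.9
```

>>> {"name": "step_arm", "arguments": {"targets": [[[0.08,-0.014,0,0,0,0,0],[0.08,-0.014,0,0,0,0,0],[0.08,-0.014,0,0,0,0,0],[0.07,-0.012,0,0,0,0,0],[0.06,-0.01,0,0,0,0,0]]]}}

```text
t: 15.35
ee_pos: [556.8, 189.1, 215.7]
orientation: [2.4, 2.027, 0.0]
ft_force: [-3.1, 0.2, -0.3]
width: 0.5
grasp_force: 0.8
```

>>> {"name": "step_arm", "arguments": {"targets": [[[0.04,-0.007,0,0,0,0,0],[0.04,-0.007,0,0,0,0,0],[0.03,-0.005,0,0,0,0,0],[0.03,-0.005,0,0,0,0,0],[0,0,0,0,0,0,0]]]}}

```text
t: 15.98
ee_pos: [563.7, 187.9, 215.7]
orientation: [2.4, 2.027, 0.001]
ft_force: [-1.0, -0.6, -0.7]
width: 0.4
grasp_force: 0.2
```

>>> {"name": "step_arm", "arguments": {"targets": [[[0.03,-0.005,0,0,0,0,0],[0.03,-0.005,0,0,0,0,0],[0.03,-0.005,0,0,0,0,0],[0,0,0,0,0,0,0],[0,0,0,0,0,0,0]]]}}

```text
t: 16.6
ee_pos: [568.2, 187.2, 215.7]
orientation: [2.4, 2.027, 0.001]
ft_force: [-0.9, -0.2, -0.7]
width: 0.3
grasp_force: 0.1
```

>>> {"name": "step_arm", "arguments": {"targets": [[[0.03,-0.005,0,0,0,0,0],[0.03,-0.005,0,0,0,0,0],[0.02,-0.003,0,0,0,0,0],[0.02,-0.003,0,0,0,0,0],[0.02,-0.003,0,0,0,0,0]]]}}

```text
t: 17.23
ee_pos: [572.8, 186.5, 215.6]
orientation: [-2.399, -2.025, 0.005]
ft_force: [-10.4, 3.5, 9.7]
width: 0.5
grasp_force: 5.8
```

The force jumped, so the drawer is against its stop. I'll press slightly more, then retreat and look.

>>> {"name": "step_arm", "arguments": {"targets": [[[0.02,-0.003,0,0,0,0,0],[0,0,0,0,0,0,0],[-0.1,0.017,0,0,0,0,0],[-0.4,0.07,0,0,0,0,0],[-0.8,0.14,0,0,0,0,0]]]}}

```text
t: 17.85
ee_pos: [510.8, 197.5, 215.9]
orientation: [2.4, 2.025, 0.005]
ft_force: [-0.5, 0.1, -0.9]
width: 0.3
grasp_force: 0.0
```

>>> {"name": "step_arm", "arguments": {"targets": [[[-0.6,0.1,0.6,0,0,0,0],[0,0,0.8,0,0,0,0],[0,0,0.6,0,0,0,0],[0,0,0,0,0,0,0],[0,0,0,0,0,0,0]]]}}

```text
t: 18.48
ee_pos: [479.9, 202.2, 315.1]
orientation: [2.4, 2.027, -0.0]
ft_force: [-0.9, 0.1, -0.5]
width: 0.5
grasp_force: 0.0
```

```bash
python3 - <<'E'
from h import *
d=snap('scene','s6');im=cv2.imread('pics/s6.png')[100:330,130:450];cv2.imwrite('pics/s6c.png',cv2.resize(im,None,fx=2.4,fy=2.4));o=readout.get_obs();print(o['t'],o['ee_pos'],o['ft_force'])
E
```

```text
18.525 [479.76674437 202.18281411 314.67901206] [-0.97925572  0.55430094 -0.00423132]
```

View pics/s6c.png

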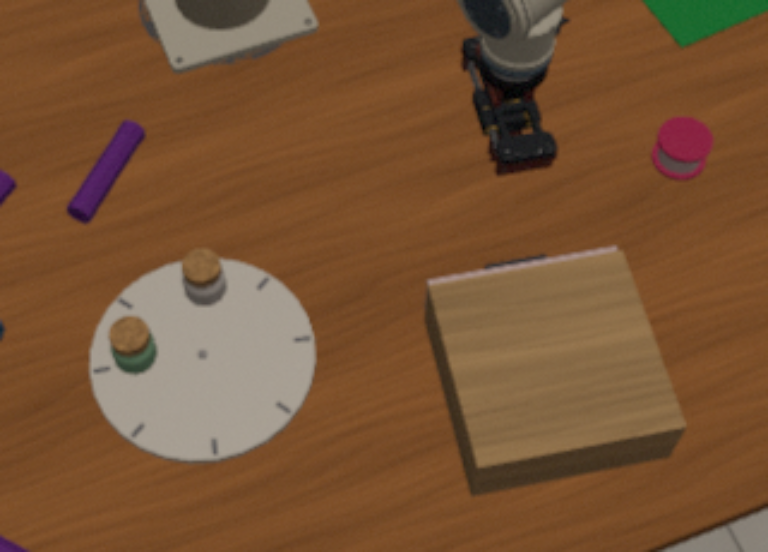

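The drawer front sits flush against the unit, both jars are upright on the disc, and the arm is clear.

```bash
python3 -c "
from h import *
print(ctrl.close_job())"
```

```text
the job is handed in; nothing more can be done
None
```

The tube was laid flat on the drawer floor and the drawer pushed shut to its stop; both jars still stand on the turntable, the spool and mug were left alone, and the job is handed in (no verdict was returned).

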